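# Purge the long pipette and hold it slanted over the counting dish

### The job

Take the longer of the two pipettes in the bench stand: while it hangs there, press its plunger all the way down to the stop and let it spring back up, to purge it into the drip cup. Then draw it up out of the stand, slant it to about 45 degrees with the tip pointing down, and finish while still holding it like that, still and without touching anything else, with its tip 2 to 4 cm above the funnel in the middle of the counting dish. Leave the short pipette in its place and do not shift the dish, the test cassette or the vial.

Things in the scene. Friction and masses are not known exactly. Their poses are not given: they have to be found in the camera images.
- long_pipette: The longer pipette, loose, about 0.1 kg, round. Origin on its axis under the shoulder disc, which rests on the stand's top plate; z runs up the axis, tip to plunger. Along z (mm): tip end -85, cone to 20 across at -20, neck 22 across up to 0, grey shoulder 36 across 0 to 6, straight white handle 28 across 6 to 75 (grip near 60), plunger head top 94.
- long_pipette_tip (a point): The end of the long pipette's tip, on its axis, 85 mm below its origin.
- long_pipette_head (a point): Centre of the top face of the long pipette's plunger head: a grey disc 18 mm across, 6 mm thick, on a thin stem; it goes down with the plunger.
- long_pipette_plunger (a joint): Travel of the long pipette's plunger (m): 0 = up, 0.012 = pressed down to its stop. Springs back by itself; needs about 2.5 N to start and 5.5 N at the stop.
- short_pipette: The shorter pipette, same look, in the other place of the stand: handle 24 mm across ending 50 mm above its origin (underside of the shoulder), plunger head top at 69 mm, tip at -65 mm. Leave it in place.
- stand: Fixed stand for two pipettes, foot 100 x 250 mm (x, y); origin centre of its underside. Top plate 64 x 250 mm, its top at 110 mm, has two through holes 25 mm across at y = +60 and -60 mm; the pipettes hang in them by their shoulders, either one in either place, and come out straight up (85 mm until the tip is clear). Cheeks at its ends; drip cups under the holes.
- dish: Counting dish: flat clear round dish 64 mm across with a black ring pattern, rim 9 mm high, loose and light (30 g); origin at the centre of its underside on the worktop.
- funnel (a point): Centre of the top of the small upright funnel in the middle of the dish: 14 mm across, 24 mm above the worktop.
- cassette: Bystander: flat test cassette 55 x 100 x 11 mm, loose on the worktop; origin at the centre of its underside.
- vial: Bystander: small vial 22 mm across, 50 mm high, loose on the worktop; origin at the centre of its underside.
Mind the look-alikes: they are no part of the job. What is shaped like the long_pipette but green is not meant. There is more than one size of the dish; the one meant has the size given above.

How it is judged:
On the way, in this order (a step that is already met when the one before it is completed fails the run):
1. the long pipette's plunger is pressed to its stop (10.5 of 12 mm or more) while the pipette hangs in the stand (value of joint long_pipette_plunger above 0.0105 m and height (world z) of long_pipette below 0.114 m), for 0.1 s.
2. the plunger has sprung back up (under 2 mm) with the pipette still in the stand (value of joint long_pipette_plunger below 0.002 m and height (world z) of long_pipette below 0.114 m), for 0.1 s.
3. the long pipette is drawn up until its tip is above the stand's top plate (height (world z) of long_pipette_tip above 0.112 m), for 0.1 s.
At the end, for the whole second after the job is handed in: The fingers alone hold the long pipette still, 45 +-13 degrees from vertical, plunger end up and not pressed, tip within 20 mm sideways of the funnel's centre and 10 to 55 mm above its top. The short pipette hangs in its place and the dish has not shifted (15 mm) (angle between long_pipette's own z axis and vertical between 0.56 and 1.01 rad and horizontal distance between long_pipette_tip and funnel below 0.02 m and height (world z) of long_pipette_tip between 0.034 and 0.079 m and height (world z) of long_pipette above 0.06 m and linear speed of long_pipette below 0.03 m/s and angular speed of long_pipette below 0.3 rad/s and contact force between the fingers and long_pipette above 0.5 N and contact force between each of long_pipette, the arm and dish below 0.05 N and contact force between long_pipette and stand below 0.05 N and contact force between long_pipette and short_pipette below 0.05 N and value of joint long_pipette_plunger below 0.004 m and distance of short_pipette from where it was at the start of the episode below 0.012 m and angle between short_pipette's own z axis and vertical below 0.15 rad and distance of dish from where it was at the start of the episode below 0.015 m and angle between dish's own z axis and vertical below 0.1 rad); the arm keeps its last pose, push and grip.
It fails at once if the short pipette is lifted or knocked (over 15 mm) (distance of short_pipette from where it was at the start of the episode above 0.015 m).
It fails at once if the dish is shifted over 15 mm (distance of dish from where it was at the start of the episode above 0.015 m).
It fails at once if the test cassette is shifted over 20 mm (distance of cassette from where it was at the start of the episode above 0.02 m).
It fails at once if the vial is shifted over 20 mm (distance of vial from where it was at the start of the episode above 0.02 m).
It also fails if it takes over 58 s, if anything falls off the work surface, if the arm or the gripper's body presses on something with over 40 N, if the wrist force passes 120 N, or if a joint passes its speed limit or range.

### The arm

A 6-joint arm with a two-finger parallel gripper is mounted at the origin on a cart in front of the work surface, level with it; the furniture and walls round the work are solid. World frame = base frame: x ahead of the robot, y to its left, z up, the work surface at z = 0. Lengths are in m, angles in rad, forces in N, time in s.
With the tool pointing down it reaches from about 0.375 to 0.975 m from the base axis. Payload 3.8 kg.
Tool frame: the origin (TCP) lies on the centre line of the jaws, within the pads' length; the fingertips stand 14 mm ahead of it and the grasp point (between the pads) lies 5 mm behind it; z points along the fingers, y is the line along which they close (so a half turn about z gives the same grasp; the last joint's range is limited). The gripper opens to 88 mm and grips with 3 to 60 N. Pads are 18 mm wide; open, the fingers measure 123 mm over their backs; the gripper's body (75 mm by 187 mm) begins 45 mm behind the grasp point.
Start: joints at [1.184, 0.264, 1.604, -0, 1.274, -0.037], TCP at [0.231, 0.634, 0.253] pointing down, gripper open.
Joint ranges: [-2.63, 2.63], [-0.94, 2.18], [0.31, 2.57], [-1.31, 4.45], [0, 2.66], [-2.55, 2.55]. Speed limits (rad/s): [2.57, 2.57, 3.14, 3.14, 3.14, 3.14].

### API

Orientations are given as a unit quaternion [w, x, y, z].
In Python, from cell import manip gives the robot as it stands.
- The arm moves only by the tool play_rows, never from a script. Its argument "increments" is a list of rows, each an object of numbers: "ax", "ay", "az": the turn, a rotation vector about the tool's x, y, z in degrees; "x", "y", "z": the shift along the tool's x, y, z in mm; "jaw": the finger opening in mm, from 0 to 88.1. A call has 1 to 5 rows; each row is the pose to reach, as a shift and turn from the pose commanded when the call began, along the tool's axes at that moment; what a row does not reach only later rows make up. A row lasts 1/10 s, in which the tool goes at most 50 mm and 8.59 degrees, less where a joint would pass 70% of its speed; a pose out of reach is approached as far as the arm can. A call with a gripper value outside its range is refused whole. The fingers move at their own pace and stop on an object; "grip_force" is the grip in N (left out, the last holds). Time passes only in rows, so rows that repeat a pose let the fingers close. It gives the time, the measured TCP pose, the force, the opening and the grip force at its end, in the units of the state.
- manip.get_obs(): the state, without advancing time (a new reading comes with each control period).
- manip.camera(name): name is "scene" or "top"; returns a dict with "color" (480x640x3 uint8, red, green, blue), "camera_matrix" (3x3 intrinsics, pixels), "k1" (the pictures are not rectified: a ray, as slopes to the right and down, at radius r is drawn at 1 + k1 r^2 times it, then the intrinsics apply), "extrinsics" (4x4, takes a point from camera to world coordinates). Camera axes: x right, y down, z forward; pixel columns grow to the right and rows downward; lengths in m; the calibration is good to about 2 mm. A picture is of the moment at which its call begins. There is no depth.
- manip.job_done(): hands the job in; it is judged then, once.
The state is a dict: "t": time; "joint_positions": joint angles; "qvel": joint speeds; "joint_torque": joint torques, N m; "eef_pos": TCP position; "ee_rot": TCP orientation; "wrist_force": force on the tool from outside, world axes, zero at the start; "ft_torque": the same for the moment, N m; "grip_width": finger opening in m; "grip_force": force on a finger pad.
Only numpy, scipy, OpenCV 4.12 (cv2) and the standard library are available. Lean on these libraries where they do the work, as an engineer would, in place of code of your own. Each camera call takes 0.05 s, during which the arm holds its last target. There are 200 camera calls.

## Working session

There is one attempt and no reset: what is moved stays moved. The work goes in short steps, Python scripts to look and compute and a tool call to move; the robot and the scene stay as the last step left them, time stands still between calls to the robot, and variables do not carry over. Pictures are saved under pics/ and viewed, at most 10 in all, crops included, and the job is handed in when it is done.

Besides the shell and the picture viewer there is one more tool, called after "Request:" as a command line: name --argument value ..., lists and objects as JSON in quotes. play_rows: Moves the arm, as the interface text tells. Its arguments: {"type":"object","properties":{"increments":{"type":"array"},"grip_force":{"type":"number"}},"required":["increments"]}

```bash
mkdir -p pics; ls
python3 - <<'E'
from cell import manip
import cv2,numpy as np
np.set_printoptions(precision=4,suppress=True)
for n in("scene","top"):
    c=manip.camera(n); cv2.imwrite(f"pics/{n}0.png",c["color"][:,:,::-1]); print(n,c["camera_matrix"],c["k1"],c["extrinsics"])
print(manip.get_obs())
E
```

```text
pics
scene [[475.2214   0.     315.7005]
 [  0.     475.2214 238.4184]
 [  0.       0.       1.    ]] -0.111281772709273 [[-0.8733 -0.2494  0.4185 -0.0521]
 [-0.487   0.4265 -0.7622  1.1884]
 [ 0.0116 -0.8694 -0.4939  0.8012]
 [ 0.      0.      0.      1.    ]]
top [[537.9234   0.     318.9684]
 [  0.     537.9234 240.3978]
 [  0.       0.       1.    ]] -0.10109879478958536 [[ 0.3101 -0.8828  0.3528 -0.0198]
 [-0.9507 -0.2916  0.1059 -0.0219]
 [ 0.0094 -0.3682 -0.9297  1.5694]
 [ 0.      0.      0.      1.    ]]
{'t': 0.1, 'joint_positions': array([ 1.1841,  0.2647,  1.6052,  0.    ,  1.2737, -0.0369]), 'qvel': array([-0.0001, -0.0006, -0.0044,  0.0012,  0.0003,  0.0001]), 'joint_torque': array([  0.0012, -50.363 , -35.8069,   0.0731,   0.0235,  -0.    ]), 'eef_pos': array([0.2311, 0.6336, 0.2515]), 'ee_rot': array([-0.0002,  0.174 ,  0.9847, -0.001 ]), 'wrist_force': array([-0.2594, -0.1346,  0.0996]), 'ft_torque': array([-0.0022, -0.0094, -0.0129]), 'grip_force': 0.0, 'grip_width': 0.08782472552186622}
```

View pics/scene0.png

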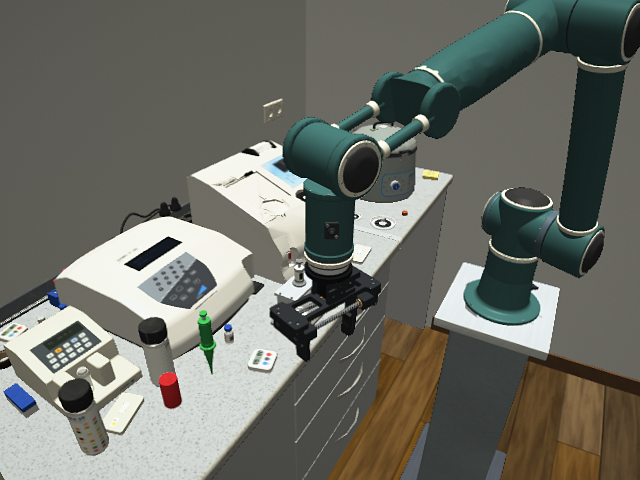

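View pics/top0.png

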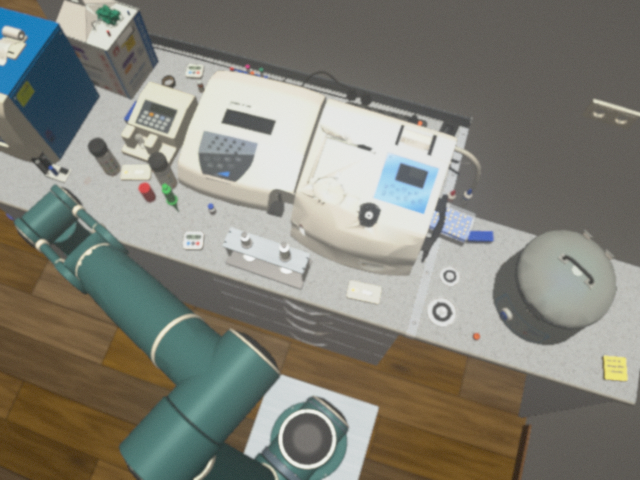

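The top view shows the stand at about (265,256), two dishes at (450,275) and (441,311), and the cassette at (364,291). I'll enlarge the stand and the dishes.

```bash
cat > h.py <<'E'
from cell import manip
import cv2,numpy as np
from scipy.spatial.transform import Rotation as R
np.set_printoptions(precision=4,suppress=True)
def load(n):
    return manip.camera(n)
def ray(c,uv):
    K=c["camera_matrix"];E=c["extrinsics"]
    d=np.array([(uv[0]-K[0,2])/K[0,0],(uv[1]-K[1,2])/K[1,1]]);s=d.copy()
    for _ in range(30): s=d/(1+c["k1"]*(s@s))
    return E[:3,3],E[:3,:3]@np.array([*s,1])
def at_z(c,uv,z):
    o,d=ray(c,uv); return o+d*(z-o[2])/d[2]
def proj(c,p):
    E=c["extrinsics"];q=E[:3,:3].T@(np.asarray(p)-E[:3,3]);s=q[:2]/q[2];s=s*(1+c["k1"]*(s@s))
    K=c["camera_matrix"];return np.array([K[0,0]*s[0]+K[0,2],K[1,1]*s[1]+K[1,2]])
def tcp():
    o=manip.get_obs();q=o["ee_rot"];return o["eef_pos"],R.from_quat(q,scalar_first=True)
E
python3 - <<'E'
from h import *
c=load("top")
im=c["color"][:,:,::-1]
a=cv2.resize(im[220:300,210:320],None,fx=5,fy=5,interpolation=cv2.INTER_CUBIC)
b=cv2.resize(im[255:345,340:490],None,fx=5,fy=5,interpolation=cv2.INTER_CUBIC)
cv2.imwrite("pics/stand1.png",a);cv2.imwrite("pics/dish1.png",b)
E
```

```text
(no output)
```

View pics/stand1.png

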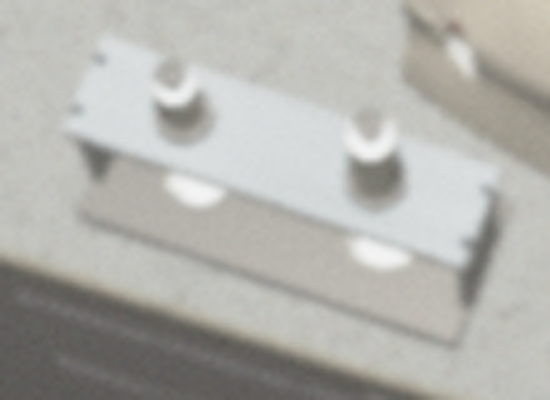

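View pics/dish1.png

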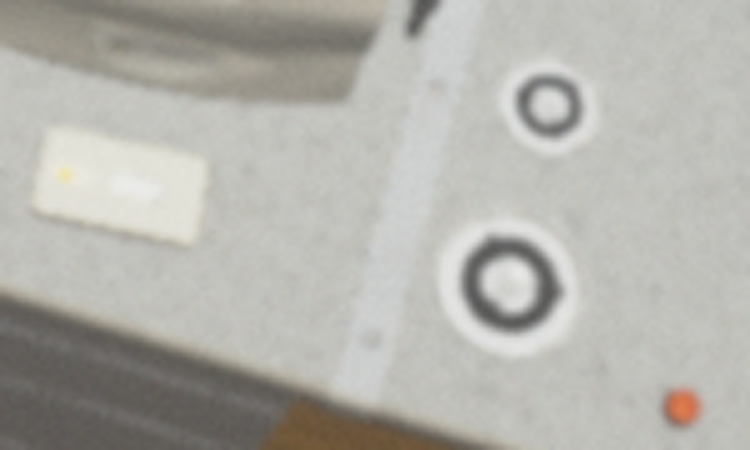

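Run:
```python
from h import *
c=load("top")
S=lambda x,y:np.array([x/5+210-.4,y/5+220-.4]); D=lambda x,y:np.array([x/5+340-.4,y/5+255-.4])
P=[at_z(c,S(*p),.11) for p in[(103,37),(497,178),(466,268),(66,128)]]
print(np.array(P)); ce=np.mean(P,0); v=(P[1]+P[2]-P[0]-P[3])/2; print("ctr",ce,"len",np.linalg.norm(v),"w",np.linalg.norm(P[0]-P[3]),np.linalg.norm(P[1]-P[2]))
u=v/np.linalg.norm(v); print("dir",u, np.degrees(np.arctan2(u[1],u[0])))
for s in(-1,1):
    h=ce+u*.06*s
    for dz in(0,.05,.069,.075,.094): print(s,dz,(proj(c,[h[0],h[1],.11+dz])-[209.6,219.6])*5)
    print(h)
print("heads: base long",at_z(c,S(369,135),.185),"base short",at_z(c,S(174,90),.16))
for n,l in dict(small=[(549,106),(502,106),(597,106),(549,60),(549,152)],big=[(509,285),(440,285),(578,285),(509,216),(509,355)]).items():
    q=np.array([at_z(c,D(*p),.009) for p in l]); print(n,q[0],np.linalg.norm(q[1]-q[2]),np.linalg.norm(q[3]-q[4]))
    print(at_z(c,D(*l[0]),.0))
print("cass",at_z(c,D(120,185),.011),"red",at_z(c,D(682,407),.0),"bluevial",at_z(c,(211,208),.03), "box",[at_z(c,p,.1) for p in [(294,236),(410,271),(345,265)]])
print("vials?",at_z(c,(475,336),.05))
```

```text
[[0.4922 0.4062 0.11  ]
 [0.4812 0.1574 0.11  ]
 [0.4239 0.1569 0.11  ]
 [0.4318 0.4056 0.11  ]]
ctr [0.4573 0.2815 0.11  ] len 0.24893923735989693 w 0.0604099165346606 0.057325594281151124
dir [-0.0379 -0.9993  0.    ] -92.17354696116068
-1 0 [185.5926 118.0118]
-1 0.05 [175.4003  85.8819]
-1 0.069 [171.3656  73.1526]
-1 0.075 [170.0721  69.0706]
-1 0.094 [165.9134  55.9421]
[0.4595 0.3414 0.11  ]
1 0 [377.0327 185.7739]
1 0.05 [372.6169 155.3891]
1 0.069 [370.8677 143.3436]
1 0.075 [370.3068 139.4799]
1 0.094 [368.5028 127.0505]
[0.455  0.2215 0.11  ]
heads: base long [0.4573 0.2231 0.185 ] base short [0.457  0.3413 0.16  ]
small [ 0.5867 -0.2604  0.009 ] 0.05912773586758473 0.05945041968164052
[ 0.5902 -0.2617  0.    ]
big [ 0.4693 -0.263   0.009 ] 0.08360818668736751 0.08555024120415032
[ 0.4722 -0.2644  0.    ]
cass [ 0.456  -0.0234  0.011 ] red [ 0.4314 -0.3814  0.    ] bluevial [0.562  0.5117 0.03  ] box [array([0.5279, 0.2196, 0.1   ]), array([ 0.5298, -0.1336,  0.1   ]), array([0.4886, 0.0503, 0.1   ])]
vials? [ 0.4162 -0.3671  0.05  ]
```

The dish I want is the small one (about 60 mm measured, against 85 mm for the other), at roughly (0.587,-0.260). The long pipette is the right-hand one, at about (0.456,0.222). Next I'll work out the approach.

```bash
cat >> h.py <<'E'
def delta(goal,Rg=None):
    p,r=tcp(); d=r.inv().apply(np.array(goal)-p)*1000
    a=np.zeros(3) if Rg is None else np.degrees((r.inv()*Rg).as_rotvec())
    print("shift mm",d.round(1),"turn deg",a.round(2)); return d,a
def down(az): # tool down, tool y at azimuth az deg
    a=np.radians(az);y=np.array([np.cos(a),np.sin(a),0]);z=np.array([0,0,-1.]);return R.from_matrix(np.column_stack([np.cross(y,z),y,z]))
E
python3 - <<'E'
from h import *
delta([.4565,.222,.26],down(88))
c=load("top")
for p in[(560,290),(500,280),(535,335),(545,235)]: print(at_z(c,p,.2))
E
```

```text
shift mm [-352.8 -309.6   -7.7] turn deg [ -0.08  -0.01 -18.04]
[ 0.5672 -0.5314  0.2   ]
[ 0.5438 -0.3661  0.2   ]
[ 0.4239 -0.4859  0.2   ]
[ 0.7148 -0.4648  0.2   ]
```

Request:
play_rows --increments '[{"x": -88, "y": -77, "z": -30, "az": -4.5, "jaw": 0}, {"x": -176, "y": -155, "z": -38, "az": -9, "jaw": 0}, {"x": -264, "y": -232, "z": -38, "az": -13.5, "jaw": 0}, {"x": -353, "y": -310, "z": -38, "az": -18, "jaw": 0}, {"x": -353, "y": -310, "z": -38, "az": -18, "jaw": 0}]'

```text
$.increments[0]: bad value
```

Run:
```python
from h import *
o=manip.get_obs();print(o["t"],o["eef_pos"],o["joint_positions"],o["grip_width"]);delta([.4565,.222,.26],down(88))
```

```text
0.25 [0.2312 0.6338 0.2521] [ 1.1841  0.2644  1.6046 -0.      1.2737 -0.0369] 0.0881418077382499
shift mm [-352.8 -309.7   -7.6] turn deg [ -0.06  -0.01 -18.04]
```

Request:
play_rows --increments '[{"ax": 0, "ay": 0, "x": -88, "y": -77, "z": -30, "az": -4.5, "jaw": 0}, {"ax": 0, "ay": 0, "x": -176, "y": -155, "z": -38, "az": -9, "jaw": 0}, {"ax": 0, "ay": 0, "x": -264, "y": -232, "z": -38, "az": -13.5, "jaw": 0}, {"ax": 0, "ay": 0, "x": -353, "y": -310, "z": -38, "az": -18, "jaw": 0}, {"ax": 0, "ay": 0, "x": -353, "y": -310, "z": -38, "az": -18, "jaw": 0}]'

```text
t: 0.75
eef_pos: [0.3507, 0.415, 0.2805]
ee_rot: [0.0, 0.017, 1.0, 0.0]
wrist_force: [0.3, 0.8, 0.2]
grip_width: 0.0501
grip_force: 0.0
```

Run:
```python
from h import *
o=manip.get_obs();print(o["t"],o["eef_pos"],o["joint_positions"],o["grip_width"]);delta([.4565,.222,.26],down(88))
```

```text
0.75 [0.3507 0.415  0.2805] [ 0.8235 -0.0027  1.852  -0.0002  1.2918 -0.7139] 0.05008159312826898
shift mm [-112.2 -189.4   20.5] turn deg [0.01 0.03 0.09]
```

Request:
play_rows --increments '[{"ax": 0, "ay": 0, "x": -112, "y": -189, "z": -10, "az": 0, "jaw": 0}, {"ax": 0, "ay": 0, "x": -112, "y": -189, "z": -10, "az": 0, "jaw": 0}, {"ax": 0, "ay": 0, "x": -112, "y": -189, "z": -10, "az": 0, "jaw": 0}, {"ax": 0, "ay": 0, "x": -112, "y": -189, "z": -10, "az": 0, "jaw": 0}, {"ax": 0, "ay": 0, "x": -112, "y": -189, "z": -10, "az": 0, "jaw": 0}]'

```text
t: 1.25
eef_pos: [0.4568, 0.2205, 0.2908]
ee_rot: [0.001, 0.019, 1.0, -0.0]
wrist_force: [0.3, 0.4, 0.3]
grip_width: 0.0103
grip_force: 0.0
```

Request:
play_rows --increments '[{"ax": 0, "ay": 0, "x": 0, "y": 0, "z": 0, "az": 0, "jaw": 0}, {"ax": 0, "ay": 0, "x": 0, "y": 0, "z": 0, "az": 0, "jaw": 0}, {"ax": 0, "ay": 0, "x": 0, "y": 0, "z": 0, "az": 0, "jaw": 0}]'

```text
t: 1.55
eef_pos: [0.4548, 0.2247, 0.2902]
ee_rot: [-0.0, 0.017, 1.0, 0.0]
wrist_force: [-1.0, 0.1, -0.6]
grip_width: 0.0003
grip_force: 0.0
```

Run:
```python
from h import *
o=manip.get_obs();print(o["t"],o["eef_pos"],o["joint_positions"],o["grip_width"]);delta([.4565,.222,.23],down(88))
c=load("scene");im=c["color"][:,:,::-1]
for z in(.11,.116,.185,.204): print(proj(c,[.4565,.222,z]),proj(c,[.459,.342,z]))
print(proj(c,[.587,-.26,.024]),proj(c,[.47,-.264,.024]))
u=int(proj(c,[.4565,.222,.16])[0]);v=int(proj(c,[.4565,.222,.16])[1])
a=cv2.resize(im[v-50:v+50,u-65:u+65],None,fx=5,fy=5,interpolation=cv2.INTER_CUBIC)
u,v=map(int,proj(c,[.587,-.26,.024]))
b=cv2.resize(im[v-25:v+25,u-40:u+25],None,fx=10,fy=10,interpolation=cv2.INTER_CUBIC)
print(u,v); cv2.imwrite("pics/s2.png",a);cv2.imwrite("pics/d2.png",b)
```

```text
1.55 [0.4548 0.2247 0.2902] [ 0.4095 -0.0788  1.9076  0.0006  1.3132 -1.1267] 0.0003326826025521259
shift mm [-1.8 -2.7 60.2] turn deg [ 0.02 -0.03  0.01]
[322.4697 261.2109] [299.0016 282.9003]
[322.5112 259.3399] [298.9865 280.9461]
[323.0009 237.1762] [298.8112 257.7262]
[323.1398 230.859 ] [298.7627 251.0842]
[353.0636 210.9863] [382.8913 217.9069]
353 210
```

View pics/s2.png

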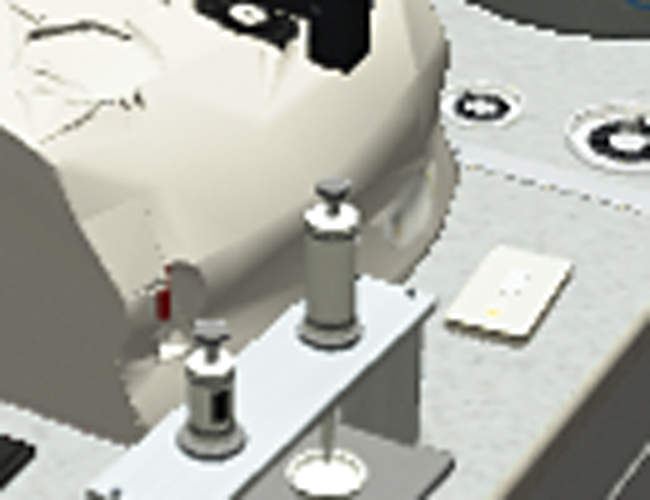

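View pics/d2.png

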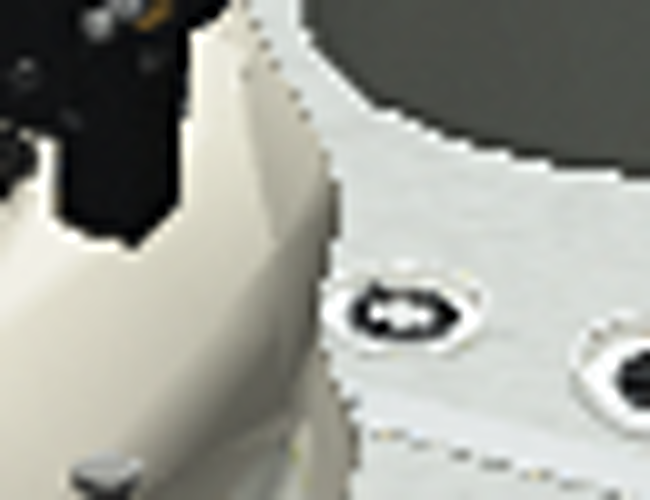

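The crops confirm the long pipette: its head sits at about (323,231), where the projection put it. The small dish's ring centre is at about (353,216) in the scene image. I'll triangulate the dish and step onto the plunger.

Run:
```python
from h import *
c=load("scene");t=load("top")
s=lambda x,y:(313+x/10-.45,185+y/10-.45)
for z in(0,.005,.009,.015,.024): print(z,"ring",at_z(c,s(405,313),z),"outer",at_z(c,s(404,313),z),at_z(t,(340+549/5-.4,255+106/5-.4),z), np.linalg.norm(at_z(c,s(322,313),z)-at_z(c,s(485,313),z)))
print("head",at_z(c,(323.2,231.4),.204))
# press target
delta([.457,.2225,.222],down(88))
```

```text
0 ring [ 0.5893 -0.2675  0.    ] outer [ 0.5896 -0.2673  0.    ] [ 0.5902 -0.2617  0.    ] 0.06113611614744937
0.005 ring [ 0.5853 -0.2584  0.005 ] outer [ 0.5856 -0.2582  0.005 ] [ 0.5883 -0.261   0.005 ] 0.060754605698406065
0.009 ring [ 0.5821 -0.2511  0.009 ] outer [ 0.5824 -0.2509  0.009 ] [ 0.5867 -0.2604  0.009 ] 0.060449397339171
0.015 ring [ 0.5773 -0.2402  0.015 ] outer [ 0.5776 -0.24    0.015 ] [ 0.5844 -0.2594  0.015 ] 0.059991584800319
0.024 ring [ 0.57   -0.2239  0.024 ] outer [ 0.5704 -0.2237  0.024 ] [ 0.5809 -0.2581  0.024 ] 0.05930486599204086
head [0.455  0.2245 0.204 ]
shift mm [-2.4 -2.4 68.2] turn deg [ 0.   -0.02  0.07]
```

Request:
play_rows --increments '[{"ax": 0, "ay": 0, "x": -2, "y": -2, "z": 25, "az": 0, "jaw": 0}, {"ax": 0, "ay": 0, "x": -2, "y": -2, "z": 50, "az": 0, "jaw": 0}, {"ax": 0, "ay": 0, "x": -2, "y": -2, "z": 66, "az": 0, "jaw": 0}, {"ax": 0, "ay": 0, "x": -2, "y": -2, "z": 68, "az": 0, "jaw": 0}, {"ax": 0, "ay": 0, "x": -2, "y": -2, "z": 68, "az": 0, "jaw": 0}]'

```text
t: 2.2
eef_pos: [0.4568, 0.2223, 0.2221]
ee_rot: [-0.0, 0.017, 1.0, -0.0]
wrist_force: [0.0, -0.0, 0.2]
grip_width: 0.0004
grip_force: 0.0
```

Request:
play_rows --increments '[{"ax": 0, "ay": 0, "x": 0, "y": 0, "z": 5, "az": 0, "jaw": 0}, {"ax": 0, "ay": 0, "x": 0, "y": 0, "z": 9, "az": 0, "jaw": 0}, {"ax": 0, "ay": 0, "x": 0, "y": 0, "z": 12, "az": 0, "jaw": 0}, {"ax": 0, "ay": 0, "x": 0, "y": 0, "z": 12, "az": 0, "jaw": 0}]'

```text
t: 2.6
eef_pos: [0.458, 0.2222, 0.2112]
ee_rot: [0.001, 0.018, 1.0, 0.001]
wrist_force: [0.6, 0.7, 3.7]
grip_width: 0.0003
grip_force: 2.1
```

Request:
play_rows --increments '[{"ax": 0, "ay": 0, "x": 0, "y": 0, "z": 4, "az": 0, "jaw": 0}, {"ax": 0, "ay": 0, "x": 0, "y": 0, "z": 6, "az": 0, "jaw": 0}, {"ax": 0, "ay": 0, "x": 0, "y": 0, "z": 7, "az": 0, "jaw": 0}, {"ax": 0, "ay": 0, "x": 0, "y": 0, "z": 7, "az": 0, "jaw": 0}]'

```text
t: 3.0
eef_pos: [0.4586, 0.2226, 0.2063]
ee_rot: [0.002, 0.018, 1.0, 0.001]
wrist_force: [-2.2, 1.1, 14.1]
grip_width: 0.0004
grip_force: 6.8
```

Request:
play_rows --increments '[{"ax": 0, "ay": 0, "x": 0, "y": 0, "z": 1, "az": 0, "jaw": 0}, {"ax": 0, "ay": 0, "x": 0, "y": 0, "z": 1, "az": 0, "jaw": 0}, {"ax": 0, "ay": 0, "x": 0, "y": 0, "z": 1, "az": 0, "jaw": 0}, {"ax": 0, "ay": 0, "x": 0, "y": 0, "z": 1, "az": 0, "jaw": 0}]'

```text
t: 3.4
eef_pos: [0.4589, 0.2227, 0.2063]
ee_rot: [0.002, 0.018, 1.0, 0.001]
wrist_force: [-3.3, -0.3, 18.5]
grip_width: 0.0002
grip_force: 8.8
```

Request:
play_rows --increments '[{"ax": 0, "ay": 0, "x": 0, "y": 0, "z": -8, "az": 0, "jaw": 0}, {"ax": 0, "ay": 0, "x": 0, "y": 0, "z": -16, "az": 0, "jaw": 0}, {"ax": 0, "ay": 0, "x": 0, "y": 0, "z": -40, "az": 0, "jaw": 60}, {"ax": 0, "ay": 0, "x": 0, "y": 0, "z": -40, "az": 0, "jaw": 70}, {"ax": 0, "ay": 0, "x": 0, "y": 0, "z": -40, "az": 0, "jaw": 70}]'

```text
t: 3.9
eef_pos: [0.4571, 0.2216, 0.2418]
ee_rot: [-0.0, 0.018, 1.0, -0.0]
wrist_force: [-0.4, 0.3, -0.3]
grip_width: 0.0224
grip_force: 0.0
```

Request:
play_rows --increments '[{"ax": 0, "ay": 0, "x": 0, "y": 0, "z": 0, "az": 0, "jaw": 70}, {"ax": 0, "ay": 0, "x": 0, "y": 0, "z": 0, "az": 0, "jaw": 70}, {"ax": 0, "ay": 0, "x": 0, "y": 0, "z": 0, "az": 0, "jaw": 70}, {"ax": 0, "ay": 0, "x": 0, "y": 0, "z": 0, "az": 0, "jaw": 70}, {"ax": 0, "ay": 0, "x": 0, "y": 0, "z": 0, "az": 0, "jaw": 70}]'

```text
t: 4.4
eef_pos: [0.4571, 0.2218, 0.242]
ee_rot: [-0.0, 0.018, 1.0, -0.0]
wrist_force: [0.6, 0.4, 0.2]
grip_width: 0.0623
grip_force: 0.0
```

Run:
```python
from h import *
o=manip.get_obs();print(o["t"],o["eef_pos"],o["grip_width"]);delta([.457,.2225,.168],down(88))
c=load("scene");im=c["color"][:,:,::-1]
cv2.imwrite("pics/s3.png",cv2.resize(im[170:310,250:400],None,fx=4,fy=4,interpolation=cv2.INTER_CUBIC))
```

```text
4.4 [0.4571 0.2218 0.242 ] 0.06230286610212863
shift mm [ 0.1  0.8 74. ] turn deg [-0.01 -0.03 -0.04]
```

View pics/s3.png

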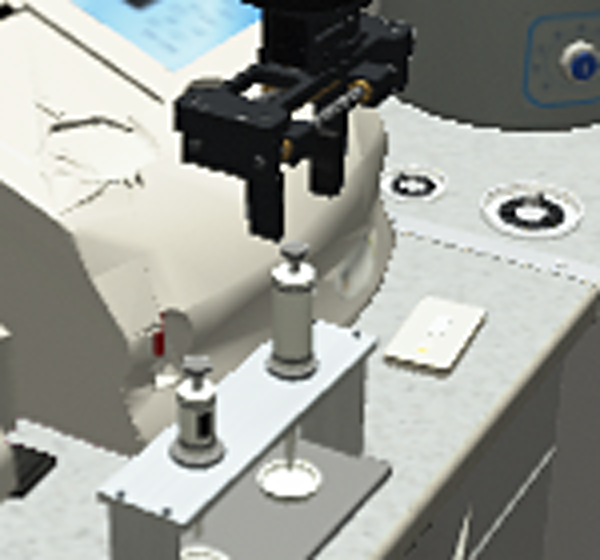

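The plunger has sprung back up and the pipette is still seated. Now I'll go down and grip it.

Request:
play_rows --increments '[{"ax": 0, "ay": 0, "x": 0, "y": 0.5, "z": 20, "az": 0, "jaw": 70}, {"ax": 0, "ay": 0, "x": 0, "y": 0.5, "z": 40, "az": 0, "jaw": 70}, {"ax": 0, "ay": 0, "x": 0, "y": 0.5, "z": 60, "az": 0, "jaw": 70}, {"ax": 0, "ay": 0, "x": 0, "y": 0.5, "z": 76, "az": 0, "jaw": 70}, {"ax": 0, "ay": 0, "x": 0, "y": 0.5, "z": 76, "az": 0, "jaw": 70}]'

```text
t: 4.95
eef_pos: [0.4554, 0.2215, 0.1638]
ee_rot: [-0.002, 0.018, 1.0, -0.001]
wrist_force: [-0.6, -0.7, -0.2]
grip_width: 0.0701
grip_force: 0.0
```

Request:
play_rows --increments '[{"ax": 0, "ay": 0, "x": 0, "y": 0, "z": 0, "az": 0, "jaw": 34}, {"ax": 0, "ay": 0, "x": 0, "y": 0, "z": 0, "az": 0, "jaw": 32}, {"ax": 0, "ay": 0, "x": 0, "y": 0, "z": 0, "az": 0, "jaw": 30}, {"ax": 0, "ay": 0, "x": 0, "y": 0, "z": 0, "az": 0, "jaw": 30}, {"ax": 0, "ay": 0, "x": 0, "y": 0, "z": 0, "az": 0, "jaw": 20}]' --grip_force 25

```text
t: 5.45
eef_pos: [0.4576, 0.2224, 0.1669]
ee_rot: [0.0, 0.018, 1.0, 0.0]
wrist_force: [1.0, 0.1, -0.6]
grip_width: 0.0321
grip_force: 0.0
```

Request:
play_rows --increments '[{"ax": 0, "ay": 0, "x": 0, "y": 0, "z": 0, "az": 0, "jaw": 20}, {"ax": 0, "ay": 0, "x": 0, "y": 0, "z": 0, "az": 0, "jaw": 20}, {"ax": 0, "ay": 0, "x": 0, "y": 0, "z": 0, "az": 0, "jaw": 20}, {"ax": 0, "ay": 0, "x": 0, "y": 0, "z": 0, "az": 0, "jaw": 20}]'

```text
t: 5.85
eef_pos: [0.4575, 0.2225, 0.1667]
ee_rot: [0.0, 0.018, 1.0, 0.0]
wrist_force: [-0.6, 0.2, 3.1]
grip_width: 0.0271
grip_force: 25.0
```

Request:
play_rows --increments '[{"ax": 0, "ay": 0, "x": 0, "y": 0, "z": -15, "az": 0, "jaw": 20}, {"ax": 0, "ay": 0, "x": 0, "y": 0, "z": -35, "az": 0, "jaw": 20}, {"ax": 0, "ay": 0, "x": 0, "y": 0, "z": -60, "az": 0, "jaw": 20}, {"ax": 0, "ay": 0, "x": 0, "y": 0, "z": -90, "az": 0, "jaw": 20}, {"ax": 0, "ay": 0, "x": 0, "y": 0, "z": -120, "az": 0, "jaw": 20}]'

```text
t: 6.35
eef_pos: [0.4567, 0.2219, 0.2875]
ee_rot: [-0.001, 0.018, 1.0, -0.0]
wrist_force: [-0.2, 0.2, -1.0]
grip_width: 0.0272
grip_force: 25.0
```

Request:
play_rows --increments '[{"ax": 0, "ay": 0, "x": 0, "y": 0, "z": -30, "az": 0, "jaw": 20}, {"ax": 0, "ay": 0, "x": 0, "y": 0, "z": -30, "az": 0, "jaw": 20}, {"ax": 0, "ay": 0, "x": 0, "y": 0, "z": -30, "az": 0, "jaw": 20}]'

```text
t: 6.65
eef_pos: [0.4573, 0.2223, 0.3168]
ee_rot: [0.001, 0.018, 1.0, 0.0]
wrist_force: [0.4, 0.5, -2.2]
grip_width: 0.0269
grip_force: 25.0
```

Run:
```python
from h import *
o=manip.get_obs();p,r=tcp();print(o["t"],p,r.as_matrix(),o["joint_positions"],o["grip_width"])
c=load("scene");im=c["color"][:,:,::-1]
cv2.imwrite("pics/s4.png",cv2.resize(im[100:320,230:450],None,fx=2.7,fy=2.7,interpolation=cv2.INTER_CUBIC))
# grasp: tip 85+ (167+5-110... ) below
f=np.array([.5885,-.2625,.054])
for tilt in(40,45):
  for az in(180,200,160):   # azimuth of plunger horizontally
    a=np.radians(az);t=np.radians(tilt);z=-np.array([np.sin(t)*np.cos(a),np.sin(t)*np.sin(a),np.cos(t)])
    q=r.apply([0,0,1]);ax=np.cross(q,z);ax/=np.linalg.norm(ax)
    Rg=R.from_rotvec(ax*np.arccos(q@z))*r
    goal=f-z*.142
    print(tilt,az,goal,end=" ");delta(goal,Rg)
```

```text
6.65 [0.4573 0.2223 0.3168] [[-0.9994  0.0357  0.0011]
 [ 0.0357  0.9994  0.0003]
 [-0.0011  0.0004 -1.    ]] [ 0.4034 -0.0902  1.8696 -0.0001  1.361  -1.1316] 0.026864464447923498
40 180 [ 0.4972 -0.2625  0.1628] shift mm [ -58.  -482.6  152.8] turn deg [ -1.47 -40.06   0.02]
40 200 [ 0.5027 -0.2937  0.1628] shift mm [ -64.6 -513.6  152.8] turn deg [-15.06 -37.16   0.  ]
40 160 [ 0.5027 -0.2313  0.1628] shift mm [ -62.4 -451.2  152.8] turn deg [ 12.28 -38.13   0.04]
45 180 [ 0.4881 -0.2625  0.1544] shift mm [ -48.9 -482.9  161.2] turn deg [ -1.65 -45.05   0.03]
45 200 [ 0.4941 -0.2968  0.1544] shift mm [ -56.2 -517.   161.2] turn deg [-16.93 -41.79   0.01]
45 160 [ 0.4941 -0.2282  0.1544] shift mm [ -53.7 -448.4  161.1] turn deg [ 13.83 -42.89   0.04]
```

View pics/s4.png

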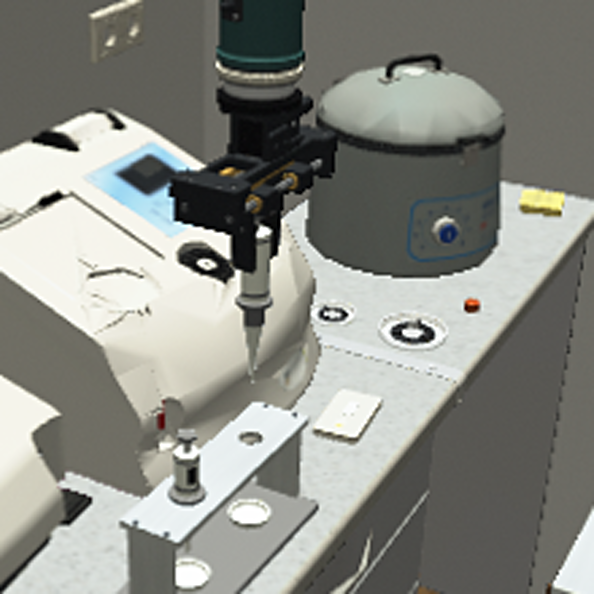

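The pipette is out, its tip is clear of the plate, and it hangs straight in the fingers. I'll move it across the front of the analyser to the dish side.

Request:
play_rows --increments '[{"ax": 0, "ay": 0, "x": 20, "y": -40, "z": 0, "az": 0, "jaw": 20}, {"ax": 0, "ay": 0, "x": 40, "y": -85, "z": 0, "az": 0, "jaw": 20}, {"ax": 0, "ay": 0, "x": 50, "y": -130, "z": 0, "az": 0, "jaw": 20}, {"ax": 0, "ay": 0, "x": 50, "y": -175, "z": 0, "az": 0, "jaw": 20}, {"ax": 0, "ay": 0, "x": 50, "y": -220, "z": 0, "az": 0, "jaw": 20}]' --grip_force 35

```text
t: 7.2
eef_pos: [0.3975, 0.0029, 0.314]
ee_rot: [-0.002, 0.017, 1.0, 0.0]
wrist_force: [2.0, -0.4, -1.5]
grip_width: 0.0271
grip_force: 35.0
```

Request:
play_rows --increments '[{"ax": 0, "ay": 0, "x": 0, "y": -45, "z": 0, "az": 0, "jaw": 20}, {"ax": 0, "ay": 0, "x": 0, "y": -90, "z": 0, "az": 0, "jaw": 20}, {"ax": 0, "ay": 0, "x": 0, "y": -135, "z": 0, "az": 8, "jaw": 20}, {"ax": 0, "ay": 0, "x": 0, "y": -180, "z": 0, "az": 16, "jaw": 20}, {"ax": 0, "ay": 0, "x": 0, "y": -225, "z": 0, "az": 24, "jaw": 20}]'

```text
t: 7.7
eef_pos: [0.3899, -0.2218, 0.3139]
ee_rot: [-0.002, 0.228, 0.974, 0.001]
wrist_force: [0.8, -0.1, -1.6]
grip_width: 0.0268
grip_force: 35.0
```

```bash
cat >> h.py <<'E'
def goalpose(f,tilt,az,L=.142):
    p,r=tcp();a=np.radians(az);t=np.radians(tilt);z=-np.array([np.sin(t)*np.cos(a),np.sin(t)*np.sin(a),np.cos(t)])
    q=r.apply([0,0,1]);ax=np.cross(q,z);ax/=np.linalg.norm(ax)
    return np.array(f)-z*L, R.from_rotvec(ax*np.arccos(q@z))*r
E
python3 - <<'E'
from h import *
o=manip.get_obs();p,r=tcp();print(o["t"],p,r.apply([0,1,0]),o["joint_positions"],o["grip_width"])
for az in(180,165):
  g=goalpose([.5885,-.2625,.054],45,az);print(g[0]);delta(*g)
E
```

```text
7.7 [ 0.3899 -0.2218  0.3139] [0.4446 0.8957 0.0006] [-0.573  -0.2081  1.9766  0.0002  1.3769 -1.6831] 0.026777606161748176
[ 0.4881 -0.2625  0.1544]
shift mm [-106.7    7.1  159.1] turn deg [-20.   -40.52  -0.  ]
[ 0.4915 -0.2365  0.1544]
shift mm [-98.2  31.9 159.1] turn deg [ -8.87 -44.33   0.  ]
```

Request:
play_rows --increments '[{"ax": -3, "ay": -6, "x": -25, "y": 2, "z": 5, "az": 0, "jaw": 20}, {"ax": -6, "ay": -12, "x": -50, "y": 4, "z": 10, "az": 0, "jaw": 20}, {"ax": -9, "ay": -18, "x": -75, "y": 5, "z": 20, "az": 0, "jaw": 20}, {"ax": -12, "ay": -24, "x": -95, "y": 6, "z": 30, "az": 0, "jaw": 20}, {"ax": -15, "ay": -30, "x": -107, "y": 7, "z": 40, "az": 0, "jaw": 20}]'

```text
t: 8.2
eef_pos: [0.4905, -0.2615, 0.2738]
ee_rot: [0.281, 0.216, 0.932, 0.068]
wrist_force: [1.0, 0.7, -0.6]
grip_width: 0.0268
grip_force: 35.0
```

Run:
```python
from h import *
o=manip.get_obs();p,r=tcp();print(o["t"],p,r.apply([0,0,1]),o["joint_positions"],o["grip_width"])
for h in(.12,.09,.054):
  g=goalpose([.5885,-.2625,h],45,180);print(g[0]);delta(*g)
```

```text
8.2 [ 0.4905 -0.2615  0.2738] [ 0.5539  0.0055 -0.8326] [-0.7657 -0.2419  2.1777  0.5472  0.8411 -2.1754] 0.026837814323772604
[ 0.4881 -0.2625  0.2204]
shift mm [ 27.7 -15.1  43.1] turn deg [ -4.74 -10.34   0.  ]
[ 0.4881 -0.2625  0.1904]
shift mm [ 42.6 -22.5  68.1] turn deg [ -4.74 -10.34   0.  ]
[ 0.4881 -0.2625  0.1544]
shift mm [ 60.4 -31.5  98.1] turn deg [ -4.74 -10.34   0.  ]
```

Request:
play_rows --increments '[{"ax": 0, "ay": 0, "x": 7, "y": -4, "z": 11, "az": 7, "jaw": 20}, {"ax": 0, "ay": 0, "x": 14, "y": -8, "z": 22, "az": 14, "jaw": 20}, {"ax": 0, "ay": 0, "x": 21, "y": -12, "z": 33, "az": 21, "jaw": 20}, {"ax": 0, "ay": 0, "x": 21, "y": -12, "z": 33, "az": 21, "jaw": 20}]'

```text
t: 8.6
eef_pos: [0.4861, -0.2605, 0.2298]
ee_rot: [0.259, 0.383, 0.878, 0.119]
wrist_force: [-0.4, 0.5, -1.9]
grip_width: 0.0269
grip_force: 35.0
```

Run:
```python
from h import *
o=manip.get_obs();p,r=tcp();print(o["t"],p,r.apply([0,0,1]),o["joint_positions"],o["grip_width"])
for h in(.09,.054):
  g=goalpose([.5885,-.2625,h],43,180);print(g[0]);delta(*g)
```

```text
8.6 [ 0.4861 -0.2605  0.2298] [ 0.5465  0.0103 -0.8374] [-0.7701 -0.203   2.2291  0.5873  0.7753 -1.8732] 0.0268945843663818
[ 0.4917 -0.2625  0.1939]
shift mm [  8.5 -12.6  33.1] turn deg [-6.86 -7.12 -0.  ]
[ 0.4917 -0.2625  0.1579]
shift mm [ 21.6 -27.3  63.2] turn deg [-6.86 -7.12 -0.  ]
```

Request:
play_rows --increments '[{"ax": -3.5, "ay": -3.5, "x": 4, "y": -6, "z": 16, "az": 0, "jaw": 20}, {"ax": -6.9, "ay": -7.1, "x": 8, "y": -12, "z": 32, "az": 0, "jaw": 20}, {"ax": -6.9, "ay": -7.1, "x": 8, "y": -12, "z": 32, "az": 0, "jaw": 20}, {"ax": -6.9, "ay": -7.1, "x": 8, "y": -12, "z": 32, "az": 0, "jaw": 20}]'

```text
t: 9.0
eef_pos: [0.4937, -0.2642, 0.1996]
ee_rot: [0.338, 0.373, 0.852, 0.146]
wrist_force: [0.0, -0.7, -1.6]
grip_width: 0.0274
grip_force: 35.0
```

Run:
```python
from h import *
o=manip.get_obs();p,r=tcp();z=r.apply([0,0,1]);print(o["t"],p,z,o["joint_positions"],o["grip_width"])
print("tip",p+z*.142)
f=[.5885,-.2625,.024]
c=load("top");im=c["color"][:,:,::-1];print("top",proj(c,p+z*.142),proj(c,f))
A=cv2.resize(im[235:315,385:485],None,fx=5,fy=5,interpolation=cv2.INTER_CUBIC)
c=load("scene");im=c["color"][:,:,::-1];print("scene",proj(c,p+z*.142),proj(c,f))
B=cv2.resize(im[160:240,320:420],None,fx=5,fy=5,interpolation=cv2.INTER_CUBIC)
cv2.imwrite("pics/f5.png",cv2.resize(np.hstack([A,B]),(800,320)))
g=goalpose([.5885,-.2625,.056],43,180);delta(*g)
```

```text
9.0 [ 0.4937 -0.2642  0.1996] [ 0.6847 -0.0022 -0.7288] [-0.8387 -0.1802  2.3452  0.9718  0.6622 -2.2849] 0.027361985436546478
tip [ 0.5909 -0.2645  0.0961]
top [458.0736 265.7516] [451.3678 273.958 ]
scene [353.5934 192.4859] [352.9845 210.637 ]
shift mm [ 24.1 -21.2  28.4] turn deg [0.13 0.49 0.  ]
```

View pics/f5.png

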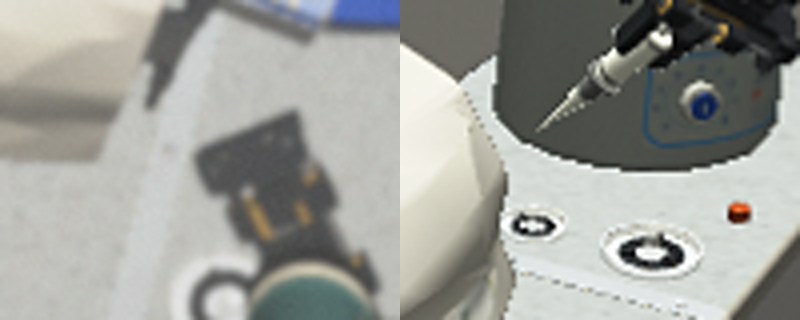

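The tip is at about (355,193) in the scene view, within 2 px of the prediction. I'll lower it straight down.

Request:
play_rows --increments '[{"ax": 0, "ay": 0, "x": 6, "y": -5, "z": 8, "az": 0, "jaw": 20}, {"ax": 0, "ay": 0, "x": 12, "y": -10, "z": 16, "az": 0, "jaw": 20}, {"ax": 0, "ay": 0, "x": 18, "y": -15, "z": 23, "az": 0, "jaw": 20}, {"ax": 0, "ay": 0, "x": 23, "y": -20, "z": 29, "az": 0, "jaw": 20}, {"ax": 0, "ay": 0, "x": 23, "y": -20, "z": 29, "az": 0, "jaw": 20}]'

```text
t: 9.6
eef_pos: [0.4932, -0.2617, 0.1596]
ee_rot: [0.34, 0.371, 0.852, 0.146]
wrist_force: [-0.8, 0.6, -1.0]
grip_width: 0.0269
grip_force: 35.0
```

Request:
play_rows --increments '[{"ax": 0, "ay": 0, "x": 0, "y": 0, "z": 0, "az": 0, "jaw": 20}, {"ax": 0, "ay": 0, "x": 0, "y": 0, "z": 0, "az": 0, "jaw": 20}, {"ax": 0, "ay": 0, "x": 0, "y": 0, "z": 0, "az": 0, "jaw": 20}, {"ax": 0, "ay": 0, "x": 0, "y": 0, "z": 0, "az": 0, "jaw": 20}, {"ax": 0, "ay": 0, "x": 0, "y": 0, "z": 0, "az": 0, "jaw": 20}]'

```text
t: 10.1
eef_pos: [0.4926, -0.2618, 0.1593]
ee_rot: [0.34, 0.372, 0.851, 0.146]
wrist_force: [0.3, -0.3, -1.6]
grip_width: 0.0268
grip_force: 35.0
```

Run:
```python
from h import *
o=manip.get_obs();p,r=tcp();z=r.apply([0,0,1]);print(o["t"],p,z,np.degrees(np.arccos(-z[2])),o["joint_positions"],np.abs(o["qvel"]).max(),o["wrist_force"])
t=p+z*.142;print("tip",t)
c=load("scene");im=c["color"][:,:,::-1];print("tip",(proj(c,t)-[320,160])*6,"funnel",(proj(c,[.5885,-.2625,.024])-[320,160])*6,"base",(proj(c,[.5885,-.2625,0])-[320,160])*6)
cv2.imwrite("pics/f6.png",cv2.resize(im[160:240,320:420],None,fx=6,fy=6,interpolation=cv2.INTER_CUBIC))
```

```text
10.1 [ 0.4926 -0.2618  0.1593] [ 0.6876 -0.0041 -0.726 ] 43.444039025039444 [-0.8372 -0.1187  2.3852  1.0973  0.6075 -2.4379] 0.0036272629996495407 [ 0.304  -0.2567 -1.5518]
tip [ 0.5903 -0.2624  0.0562]
tip [197.7818 255.9556] funnel [197.9069 303.822 ] base [195.9949 338.5016]
```

View pics/f6.png

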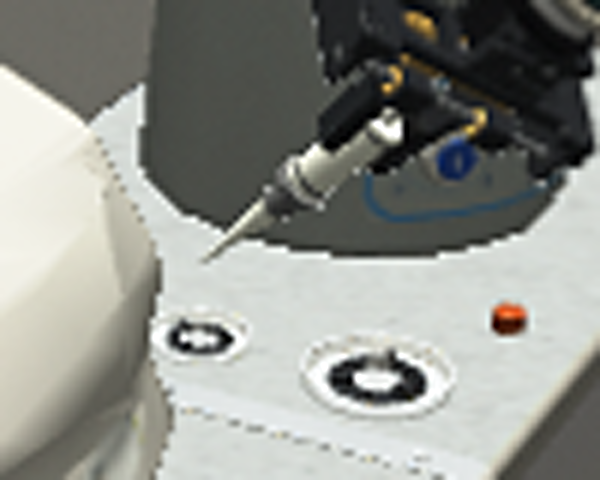

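In the picture, the tip at (203,263) sits directly above the dish ring centre at (201,338). The tilt is 43°, nothing else is touched, and the arm is still, so I'm handing the job in.

```bash
python3 -c "
from cell import manip
print(manip.job_done())"
```

```text
the job is handed in; nothing more can be done
None
```

The job is handed in; no verdict came back. The long pipette was purged in the stand, drawn out, and is held still at about 43°, with its tip about 3 cm above the funnel of the 64 mm dish by my measurements.

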